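# Load the second tumbler and hold the tea carrier level

### The job

Two guests are waiting: stand the other tall steel tumbler upright in the middle of the empty end of the wooden carrier, matching the tumbler already at the other end, and let go of it. Then take the carrier by its top bar, lift it level until it is about 10 cm clear of the stone shelf with both tumblers standing on it, and finish holding it there, steady and level, without putting it down. Leave everything else on the shelf where it stands.

Things in the scene. Friction and masses are not known exactly. Their poses are not given: they have to be found in the camera images.
- carrier: Loose wooden two-cup carrier on the shelf, about 0.38 kg, any yaw: a shallow tray 280 mm long (its x axis) and 124 mm wide (its y axis), floor 8 mm thick, end walls 26 mm high and 10 mm thick, side walls 22 mm high and 10 mm thick. Across its middle stands an arch: two uprights 20 x 10 mm at y = +-67 mm, joined at the top by the horizontal bar (see point bar). Origin: centre of the underside, z up. The tumbler already loaded stands at the -x end; the +x end is empty.
- bar (a point): Centre of the carrier's top bar, 169 mm above the carrier's underside. The bar runs along the carrier's y axis, 144 mm long, 22 mm thick (along the carrier's x) and 22 mm high, straight above the carrier's centre. The space under the bar between the uprights is free.
- empty_end (a point): Point on the upper face of the carrier's floor (8 mm above its underside) in the middle of the empty end, at x = +85 mm, y = 0 in the carrier's frame. The other tumbler belongs here.
- tumbler_on: Tall steel tumbler already standing at the -x end of the carrier: open round beaker 90 mm high, 52 mm across at the foot and 58 mm at the rim, wall 3 mm, about 0.12 kg. Origin: centre of its underside, z up.
- tumbler_off: The other tall steel tumbler, the same in shape and size (90 mm high, 52 mm across at the foot, 58 mm at the rim, wall 3 mm, about 0.12 kg), standing upright on the shelf at the side. It is the tallest of the three cups there. Origin: centre of its underside, z up.
- short_cup: Bystander, to be left standing where it is. Origin at the centre of its underside. Short steel cup 50 mm high, 62 mm across the rim; it may stand in any of the three places of the loose cups.
- red_cup: Bystander, to be left standing where it is. Origin at the centre of its underside. Plastic cup 75 mm high, flared from 48 mm at the foot to 72 mm at the rim; it may stand in any of the three places of the loose cups.
- teapot_big: Bystander, to be left standing where it is. Origin at the centre of its underside. Round glass teapot about 116 mm across the belly, 118 mm high, spout along its +x to 101 mm, handle along -x to 97 mm.
- teapot_small: Bystander, to be left standing where it is. Origin at the centre of its underside. Round glass teapot about 97 mm across the belly, 103 mm high, spout along its +x to 87 mm, handle along -x to 82 mm.
- spoon_box: Bystander, to be left standing where it is. Origin at the centre of its underside. Wooden spoon box with a sliding cover, 70 x 230 x 53 mm (x, y, z).
- tin: Bystander, to be left standing where it is. Origin at the centre of its underside. Round steel tin 90 mm across with a closed twist cap, 122 mm high in all.
- sugar_bowl: Bystander, to be left standing where it is. Origin at the centre of its underside. White ceramic bowl 100 mm across, 45 mm high.
Things that resemble listed ones, but are neither listed nor needed, are in the scene too. What is shaped like the tumbler_off but green is not meant.

How it is judged:
By the outcome, as a careful person would: the job done as asked, in the order asked, and still so for the second after the job is handed in, while the arm keeps its last pose, push and grip.
It also fails if it takes over 58 s, if anything falls off the work surface, if the arm or the gripper's body presses on something with over 40 N, if the wrist force passes 120 N, or if a joint passes its speed limit or range.

### The arm

A 6-joint arm with a two-finger parallel gripper is mounted at the origin on the work surface. World frame = base frame: x ahead of the robot, y to its left, z up, the work surface at z = 0. Lengths are in m, angles in rad, forces in N, time in s.
With the tool pointing down it reaches from about 0.35 to 0.975 m from the base axis. Payload 4.9 kg.
Tool frame: the origin (TCP) lies on the centre line of the jaws, within the pads' length; the fingertips stand 14 mm ahead of it and the grasp point (between the pads) lies 5 mm behind it; z points along the fingers, y is the line along which they close (so a half turn about z gives the same grasp; the last joint's range is limited). The gripper opens to 85 mm and grips with 20 to 120 N. Pads are 22 mm wide; open, the fingers measure 114 mm over their backs; the gripper's body (76 mm by 85 mm) begins 54 mm behind the grasp point. The pads swing forward as they close: fully open they stand 13 mm farther back than shut.
Start: joints at [0.986, 0.053, 1.613, -0, 1.476, -0.119], TCP at [0.281, 0.558, 0.245] pointing down, gripper open.
Joint ranges: [-3.01, 3.01], [-1.01, 2.22], [0.06, 2.58], [-1.02, 4.17], [0.09, 2.62], [-3.14, 3.14]. Speed limits (rad/s): [2.57, 2.57, 3.14, 3.14, 3.14, 3.14].

### API

Orientations are given as a unit quaternion [w, x, y, z].
In Python, from plant import * gives the robot as it stands.
- The arm moves only by the tool send_rows, never from a script. Its argument "steps" is a list of rows, each an object with "translation": the shift along the tool's x, y, z in cm, a list of three; "delta_rot": the turn, a rotation vector about the tool's x, y, z in rad, a list of three; "jaw": the finger opening in cm, from 0 to 8.54. In form: [{"translation": [dx, dy, dz], "delta_rot": [rx, ry, rz], "jaw": jaw}, ...]. A call has exactly 8 rows; each row is the pose to reach, as a shift and turn from the pose commanded when the call began, along the tool's axes at that moment; what a row does not reach only later rows make up. A row lasts 1/10 s, in which the tool goes at most 50 mm and 8.59 degrees, less where a joint would pass 70% of its speed; a pose out of reach is approached as far as the arm can. A call with a gripper value outside its range is refused whole. The fingers move at their own pace and stop on an object; the grip force is fixed at half the most. Time passes only in rows, so rows that repeat a pose let the fingers close, or fill a call up. It gives the time, the measured TCP pose, the force, the opening and the grip force at its end, in the units of the state.
- state(): the state, without advancing time (a new reading comes with each control period).
- grab_frame(name): name is "side" or "top"; returns a dict with "pixels" (480x640x3 uint8, blue, green, red), "range_z" (480x640 float32, m along the optical axis (not along the pixel's ray), 0 where there is no reading), "fx", "fy", "cx", "cy" (pixels), "dist" ([k1, k2, p1, p2, k3] as OpenCV has them; the pictures are not rectified), "rvec" (rotation vector, rad) and "tvec" (3), from world to camera coordinates, as OpenCV has them. Camera axes: x right, y down, z forward; pixel columns grow to the right and rows downward; lengths in m; the calibration is good to about 2 mm. A picture is of the moment at which its call begins.
- job_done(): hands the job in; it is judged then, once.
The state is a dict: "time": time; "joint_pos": joint angles; "joint_vel": joint speeds; "joint_efforts": joint torques, N m; "tool_pos": TCP position; "tool_rot": TCP orientation; "contact_force": force on the tool from outside, world axes, zero at the start; "ft_torque": the same for the moment, N m; "gripper_width": opening from 0.0 (shut) to 1.0 (fully open); "grasp_force": force on a finger pad.
Only numpy, scipy, OpenCV 4.12 (cv2) and the standard library are available. Lean on these libraries where they do the work, as an engineer would, in place of code of your own. Each camera call takes 0.05 s, during which the arm holds its last target. There are 200 camera calls.

## Working session

There is one attempt and no reset: what is moved stays moved. The work goes in short steps, Python scripts to look and compute and a tool call to move; the robot and the scene stay as the last step left them, time stands still between calls to the robot, and variables do not carry over. Pictures are saved under pics/ and viewed, at most 10 in all, crops included, and the job is handed in when it is done.

Besides the shell and the picture viewer there is one more tool, called after ">>>" as a command line: name --argument value ..., lists and objects as JSON in quotes. send_rows: Moves the arm, as the interface text tells. Its arguments: {"type":"object","properties":{"steps":{"type":"array","items":{"type":"object","properties":{"translation":{"type":"array","items":{"type":"number"}},"delta_rot":{"type":"array","items":{"type":"number"}},"jaw":{"type":"number"}}}}},"required":["steps"]}

```bash
mkdir -p pics; cat > h.py <<'E'
from plant import *
import numpy as np, cv2, pickle
from scipy.spatial.transform import Rotation as R
def snap(name,save):
    f=grab_frame(name); cv2.imwrite(f'pics/{save}.png',f['pixels']); pickle.dump(f,open(f'{save}.pkl','wb')); return f
def load(s): return pickle.load(open(f'{s}.pkl','rb'))
def cam(f):
    K=np.array([[f['fx'],0,f['cx']],[0,f['fy'],f['cy']],[0,0,1.]]); return K,np.array(f['dist'],float),cv2.Rodrigues(np.array(f['rvec'],float))[0],np.array(f['tvec'],float).ravel()
def cloud(f):
    K,d,Rm,t=cam(f); v,u=np.mgrid[:480,:640]
    n=cv2.undistortPoints(np.stack([u,v],-1).reshape(-1,1,2).astype(np.float64),K,d).reshape(480,640,2)
    z=f['range_z'][...,None]; P=np.concatenate([n*z,z],-1); W=(P-t)@Rm; W[f['range_z']<=0]=np.nan; return W
def ray_at(f,u,v,zw):
    K,d,Rm,t=cam(f); n=cv2.undistortPoints(np.array([[[u,v]]],float),K,d).ravel()
    c=-Rm.T@t; r=Rm.T@np.array([n[0],n[1],1]); return c+r*(zw-c[2])/r[2]
def proj(f,p):
    K,d,Rm,t=cam(f); return cv2.projectPoints(np.array(p,float).reshape(-1,3),np.array(f['rvec'],float),t,K,d)[0].reshape(-1,2)
E
python3 - <<'E'
from h import *
a=snap('top','t0'); b=snap('side','s0'); print(state())
for f in(a,b): K,d,Rm,t=cam(f); print(-Rm.T@t, Rm[2])
E
```

```text
{'time': 0.1, 'joint_pos': array([ 9.86004836e-01,  5.32961780e-02,  1.61416602e+00,  6.57891974e-06,
        1.47601461e+00, -1.18992337e-01]), 'joint_vel': array([-4.31633595e-05, -1.31355314e-03, -1.18379936e-03,  5.46949345e-04,
       -1.98202408e-04, -4.15798636e-04]), 'joint_efforts': array([ 5.80324395e-04, -3.94903064e+01, -3.71361423e+01, -1.23766440e-04,
        3.95740033e-03,  9.43519098e-06]), 'tool_pos': array([0.28040132, 0.55795967, 0.24417706]), 'tool_rot': array([-3.27784108e-04,  2.30799985e-01,  9.73000760e-01, -8.83221517e-04]), 'contact_force': array([ 0.42894439,  0.31271471, -0.37993214]), 'ft_torque': array([ 0.0402678 ,  0.00167951, -0.00413825]), 'grasp_force': 0.0, 'gripper_width': 0.9972342878612079}
[0.4696227  0.0014884  1.42187094] [ 0.08349381 -0.00636614 -0.99648796]
[ 0.36940298 -1.06710616  1.07707761] [ 0.14315013  0.73933076 -0.6579499 ]
```

View pics/t0.png

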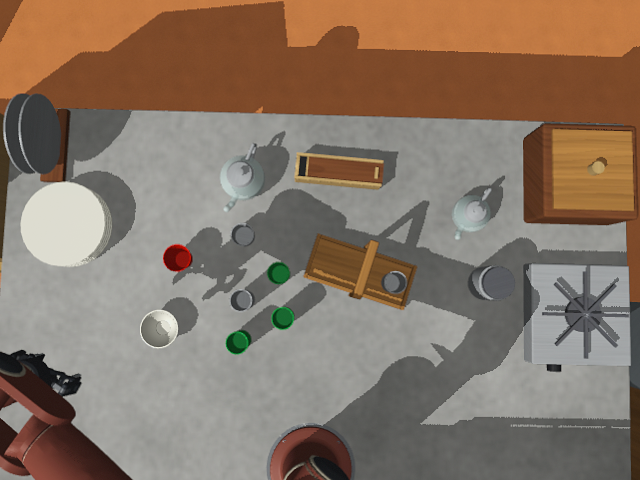

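View pics/s0.png

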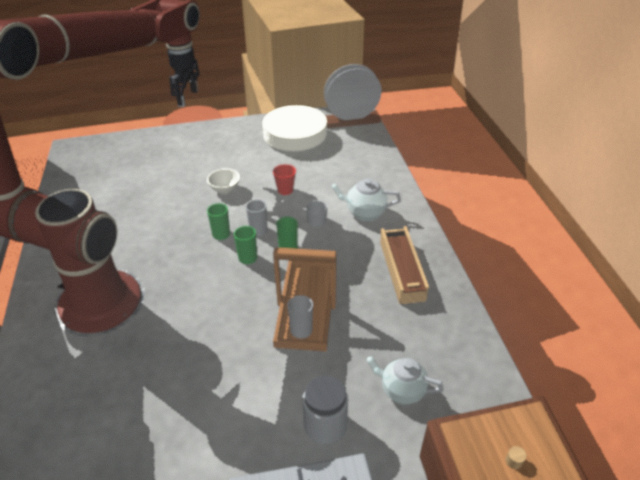

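Top view: there are grey cups at (243,236) and (242,299), a red cup at (178,258), and green lookalikes at (278,273), (283,318) and (238,342). The carrier is centred around (362,270), its loaded tumbler is at (394,282), and the empty end is on the left. In the side view the grey cups are at (257,217) and (316,212). Next I'll measure heights and take a close crop.

```bash
python3 - <<'E'
from h import *
a=load('t0'); W=cloud(a); img=a['pixels']
cv2.imwrite('pics/c0.png',cv2.resize(img[215:365,215:425],None,fx=3.7,fy=3.7,interpolation=cv2.INTER_CUBIC))
def fitcirc(x,y):
    A=np.c_[2*x,2*y,np.ones_like(x)]; s=np.linalg.lstsq(A,x*x+y*y,rcond=None)[0]; return s[0],s[1],np.sqrt(s[2]+s[0]**2+s[1]**2)
print('table',np.nanmedian(W[380:400,180:240,2]))
for n,(u,v) in dict(g1=(243,236),g2=(242,299),on=(394,282),gr1=(278,273),gr2=(283,318),gr3=(238,342),red=(178,258)).items():
    p=W[v-17:v+18,u-17:u+18].reshape(-1,3); p=p[np.isfinite(p[:,0])]; h=np.percentile(p[:,2],98.5)
    if h>.12:h=.098
    q=p[abs(p[:,2]-h)<.008]; print(n,h,len(q),fitcirc(q[:,0],q[:,1]))
p=W[225:315,290:430].reshape(-1,3); b=p[(p[:,2]>.15)&(p[:,2]<.2)]
r=cv2.minAreaRect((b[:,:2]*1000).astype(np.float32)); print('bar',len(b),np.median(b[:,2]),r)
t=p[(p[:,2]>.004)&(p[:,2]<.035)]; r=cv2.minAreaRect((t[:,:2]*1000).astype(np.float32)); print('tray',r, cv2.boxPoints(r))
E
```

```text
table -0.0006710505376320174
g1 0.05114553573123235 89 (np.float64(0.6084662024633166), np.float64(0.1943550082620848), np.float64(0.02910286211047709))
g2 0.09108895246610885 95 (np.float64(0.43774549413423386), np.float64(0.18614838146040746), np.float64(0.027135679082071748))
on 0.09985129223702933 86 (np.float64(0.4928209968875376), np.float64(-0.20108692401417635), np.float64(0.0271808516056377))
gr1 0.09154000367336455 85 (np.float64(0.5088852065736371), np.float64(0.0939591240404293), np.float64(0.027085620875312362))
gr2 0.09145552608567979 86 (np.float64(0.39570980262189814), np.float64(0.07955605544695725), np.float64(0.027142188590418656))
gr3 0.09143603668928087 101 (np.float64(0.33166657763798424), np.float64(0.1920945352722417), np.float64(0.02720119992360734))
red 0.0766766427778054 131 (np.float64(0.5413991167671554), np.float64(0.35586509082563733), np.float64(0.033868044048404475))
bar 588 0.17894374491609288 ((520.2811889648438, -118.57453918457031), (22.663915634155273, 143.92874145507812), 73.27243041992188)
tray ((525.6884765625, -118.55154418945312), (239.63113403320312, 375.6805114746094), 1.4356026649475098) [[ 401.20447   66.22797]
 [ 410.61658 -309.3346 ]
 [ 650.1725  -303.33105]
 [ 640.7604    72.23151]]
```

View pics/c0.png

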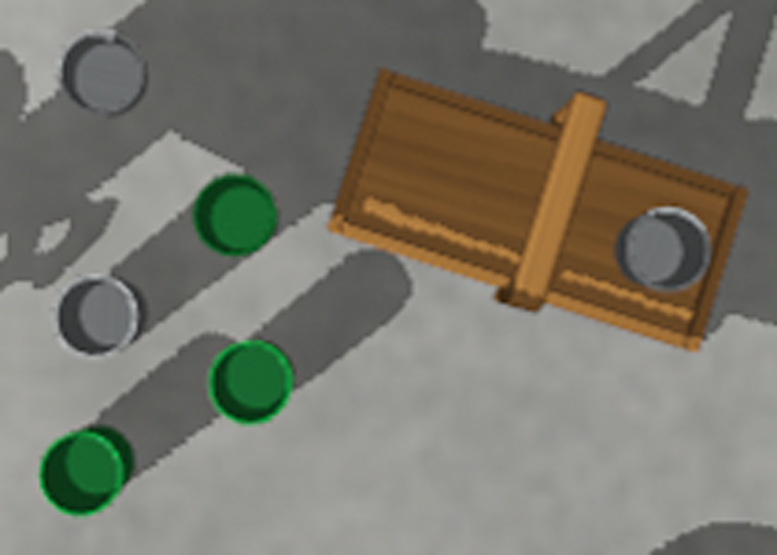

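Of the two grey cups, the one at (242,299) is 91 mm tall and the one at (243,236) is 51 mm. The three others of that shape are green, so the target is (242,299), at world (0.438, 0.186). The crop confirms it is a plain steel beaker. The bar is centred at (0.520, -0.119) with carrier +x at azimuth 73.3°, which puts the empty end at about (0.545, -0.037).

```bash
cat >> h.py <<'E'
def delta(p,az,s=None):
    """tool-frame shift (cm) and rotvec to tool-down pose with tool y at azimuth az deg"""
    s=s or state(); q=s['tool_rot']; R0=R.from_quat([q[1],q[2],q[3],q[0]])
    a=np.radians(az); y=np.array([np.cos(a),np.sin(a),0]); z=np.array([0,0,-1.]); R1=R.from_matrix(np.c_[np.cross(y,z),y,z])
    print('cm',(R0.inv().apply(np.array(p)-s['tool_pos'])*100).round(2),'rot',(R0.inv()*R1).as_rotvec().round(4),'t',s['time'],'w',s['gripper_width'])
E
python3 -c "
from h import *
delta((.4377,.186,.17),73.3)"
```

```text
cm [-30.76 -26.15   7.46] rot [-0.0018 -0.0004 -0.1743] t 0.1 w 0.9972342878612079
```

>>> send_rows --steps '[{"translation":[-3,-2.6,0.5],"delta_rot":[0,0,-0.02],"jaw":8.0},{"translation":[-6.5,-5.5,1],"delta_rot":[0,0,-0.05],"jaw":8.0},{"translation":[-10,-8.5,2],"delta_rot":[0,0,-0.08],"jaw":8.0},{"translation":[-13.5,-11.5,3],"delta_rot":[0,0,-0.11],"jaw":8.0},{"translation":[-17,-14.5,4],"delta_rot":[0,0,-0.14],"jaw":8.0},{"translation":[-20.5,-17.5,5],"delta_rot":[0,0,-0.174],"jaw":8.0},{"translation":[-23.5,-20,5.5],"delta_rot":[0,0,-0.174],"jaw":8.0},{"translation":[-26,-22,6],"delta_rot":[0,0,-0.174],"jaw":8.0}]'

```text
time: 0.9
tool_pos: [0.4142, 0.2429, 0.1844]
tool_rot: [-0.0, 0.146, 0.989, -0.0]
contact_force: [0.2, 1.2, -0.1]
gripper_width: 0.939
grasp_force: 0.0
```

```bash
python3 -c "
from h import *
delta((.4377,.186,.15),73.3)"
```

```text
cm [-3.89 -4.77  3.44] rot [-0.0008 -0.0006 -0.0014] t 0.9 w 0.9388355220648669
```

>>> send_rows --steps '[{"translation":[-1,-1.2,1],"delta_rot":[0,0,0],"jaw":8.0},{"translation":[-2,-2.4,2],"delta_rot":[0,0,0],"jaw":8.0},{"translation":[-3,-3.6,3],"delta_rot":[0,0,0],"jaw":8.0},{"translation":[-3.5,-4.3,3.4],"delta_rot":[0,0,0],"jaw":8.0},{"translation":[-3.9,-4.8,3.4],"delta_rot":[0,0,0],"jaw":8.0},{"translation":[-3.9,-4.8,3.4],"delta_rot":[0,0,0],"jaw":8.0},{"translation":[-3.9,-4.8,3.4],"delta_rot":[0,0,0],"jaw":8.0},{"translation":[-3.9,-4.8,3.4],"delta_rot":[0,0,0],"jaw":8.0}]'

```text
time: 1.7
tool_pos: [0.4379, 0.1884, 0.1519]
tool_rot: [0.0, 0.145, 0.989, 0.0]
contact_force: [-0.3, -0.3, 1.1]
gripper_width: 0.933
grasp_force: 0.0
```

```bash
python3 -c "
from h import *
delta((.4377,.186,.055),73.3)
f=snap('side','s1'); cv2.imwrite('pics/c1.png',cv2.resize(f['pixels'][100:300,150:390],None,fx=3,fy=3))"
```

```text
cm [-0.05 -0.24  9.69] rot [0.0007 0.0007 0.0005] t 1.7 w 0.9333212409220676
```

View pics/c1.png

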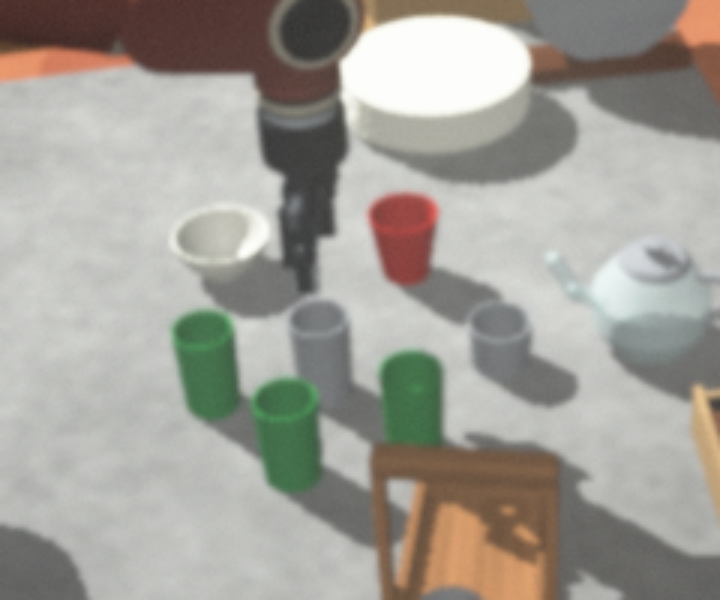

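The side crop shows the open jaws at (305,260), directly above the tall steel tumbler at (320,340). The green ones stand clear, so I'll descend.

>>> send_rows --steps '[{"translation":[0,-0.2,1],"delta_rot":[0,0,0],"jaw":8.0},{"translation":[0,-0.2,2.5],"delta_rot":[0,0,0],"jaw":8.0},{"translation":[0,-0.2,4],"delta_rot":[0,0,0],"jaw":8.0},{"translation":[0,-0.2,5.5],"delta_rot":[0,0,0],"jaw":8.0},{"translation":[0,-0.2,7],"delta_rot":[0,0,0],"jaw":8.0},{"translation":[0,-0.2,8.5],"delta_rot":[0,0,0],"jaw":8.0},{"translation":[0,-0.2,9.6],"delta_rot":[0,0,0],"jaw":8.0},{"translation":[0,-0.2,9.6],"delta_rot":[0,0,0],"jaw":8.0}]'

```text
time: 2.55
tool_pos: [0.4351, 0.1855, 0.0525]
tool_rot: [-0.002, 0.145, 0.989, -0.001]
contact_force: [-1.0, -0.7, -0.2]
gripper_width: 0.936
grasp_force: 0.0
```

>>> send_rows --steps '[{"translation":[0,0,0],"delta_rot":[0,0,0],"jaw":7.0},{"translation":[0,0,0],"delta_rot":[0,0,0],"jaw":6.0},{"translation":[0,0,0],"delta_rot":[0,0,0],"jaw":5.5},{"translation":[0,0,0],"delta_rot":[0,0,0],"jaw":5},{"translation":[0,0,0],"delta_rot":[0,0,0],"jaw":4},{"translation":[0,0,0],"delta_rot":[0,0,0],"jaw":3},{"translation":[0,0,0],"delta_rot":[0,0,0],"jaw":3},{"translation":[0,0,0],"delta_rot":[0,0,0],"jaw":3}]'

```text
time: 3.35
tool_pos: [0.4382, 0.1862, 0.0566]
tool_rot: [0.001, 0.145, 0.989, 0.0]
contact_force: [-0.4, 0.4, 5.9]
gripper_width: 0.652
grasp_force: 62.6
```

```bash
python3 -c "
from h import *
s=state();print(s['tool_pos'],s['grasp_force'],s['contact_force'])
delta((.4377,.186,.15),73.3)"
```

```text
[0.4382161  0.18623353 0.05661208] 62.64542789358529 [-0.44355791  0.36289761  5.88311574]
cm [ 0.02 -0.03 -9.34] rot [ 0.0012  0.002  -0.0003] t 3.35 w 0.6524723190800811
```

>>> send_rows --steps '[{"translation":[0,0,-0.5],"delta_rot":[0,0,0],"jaw":3},{"translation":[0,0,-2],"delta_rot":[0,0,0],"jaw":3},{"translation":[0,0,-4],"delta_rot":[0,0,0],"jaw":3},{"translation":[0,0,-6],"delta_rot":[0,0,0],"jaw":3},{"translation":[0,0,-8],"delta_rot":[0,0,0],"jaw":3},{"translation":[0,0,-10],"delta_rot":[0,0,0],"jaw":3},{"translation":[0,0,-11.7],"delta_rot":[0,0,0],"jaw":3},{"translation":[0,0,-12.5],"delta_rot":[0,0,0],"jaw":3}]'

```text
time: 4.15
tool_pos: [0.4374, 0.186, 0.1816]
tool_rot: [0.001, 0.145, 0.989, 0.0]
contact_force: [-0.2, 0.2, -1.8]
gripper_width: 0.645
grasp_force: 63.8
```

```bash
python3 -c "
from h import *
delta((.5447,-.037,.181),73.3)"
```

```text
cm [-16.69 -18.27   0.07] rot [ 0.0008  0.0014 -0.0003] t 4.15 w 0.6453735570179933
```

>>> send_rows --steps '[{"translation":[-1,-1.1,0],"delta_rot":[0,0,0],"jaw":3},{"translation":[-3,-3.3,0],"delta_rot":[0,0,0],"jaw":3},{"translation":[-5.5,-6,0],"delta_rot":[0,0,0],"jaw":3},{"translation":[-8,-8.8,0],"delta_rot":[0,0,0],"jaw":3},{"translation":[-10.5,-11.5,0],"delta_rot":[0,0,0],"jaw":3},{"translation":[-13,-14.2,0],"delta_rot":[0,0,0],"jaw":3},{"translation":[-14.5,-16,0],"delta_rot":[0,0,0],"jaw":3},{"translation":[-15.5,-17,0],"delta_rot":[0,0,0],"jaw":3}]'

```text
time: 4.95
tool_pos: [0.5365, -0.0231, 0.1791]
tool_rot: [-0.001, 0.146, 0.989, -0.0]
contact_force: [0.9, 0.3, -1.2]
gripper_width: 0.651
grasp_force: 63.9
```

>>> send_rows --steps '[{"translation":[-0.6,-0.6,0],"delta_rot":[0,0,0],"jaw":3},{"translation":[-1.2,-1.3,0],"delta_rot":[0,0,0],"jaw":3},{"translation":[-1.2,-1.3,0],"delta_rot":[0,0,0],"jaw":3},{"translation":[-1.2,-1.3,0],"delta_rot":[0,0,0],"jaw":3},{"translation":[-1.2,-1.3,0],"delta_rot":[0,0,0],"jaw":3},{"translation":[-1.2,-1.3,0],"delta_rot":[0,0,0],"jaw":3},{"translation":[-1.2,-1.3,0],"delta_rot":[0,0,0],"jaw":3},{"translation":[-1.2,-1.3,0],"delta_rot":[0,0,0],"jaw":3}]'

```text
time: 5.75
tool_pos: [0.5444, -0.0371, 0.1804]
tool_rot: [0.0, 0.145, 0.989, 0.0]
contact_force: [-0.5, -1.0, -1.8]
gripper_width: 0.653
grasp_force: 63.9
```

```bash
python3 -c "
from h import *
delta((.5447,-.037,.0646),73.3)
f=snap('side','s2'); cv2.imwrite('pics/c2.png',cv2.resize(f['pixels'][100:380,190:430],None,fx=2.1,fy=2.1))"
```

```text
cm [-0.02  0.02 11.58] rot [0.     0.0001 0.0001] t 5.75 w 0.6527393566738464
```

View pics/c2.png

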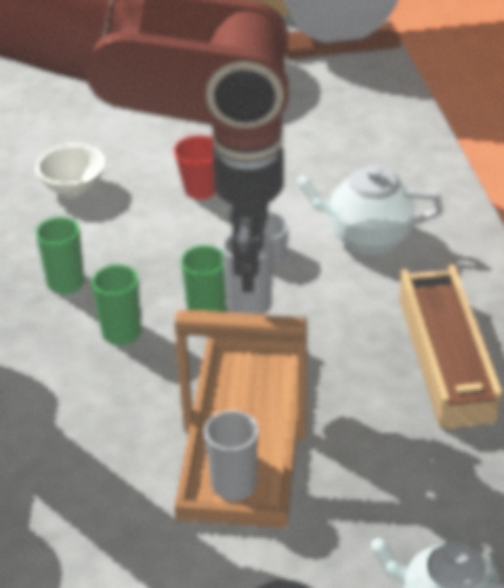

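The tumbler at (248,270) hangs upright above the empty end, behind the bar, and nothing has been disturbed. I'll lower it.

>>> send_rows --steps '[{"translation":[0,0,1],"delta_rot":[0,0,0],"jaw":3},{"translation":[0,0,2.5],"delta_rot":[0,0,0],"jaw":3},{"translation":[0,0,4.5],"delta_rot":[0,0,0],"jaw":3},{"translation":[0,0,6.5],"delta_rot":[0,0,0],"jaw":3},{"translation":[0,0,8.3],"delta_rot":[0,0,0],"jaw":3},{"translation":[0,0,9.8],"delta_rot":[0,0,0],"jaw":3},{"translation":[0,0,10.6],"delta_rot":[0,0,0],"jaw":3},{"translation":[0,0,11],"delta_rot":[0,0,0],"jaw":3}]'

```text
time: 6.6
tool_pos: [0.5438, -0.0372, 0.0689]
tool_rot: [-0.001, 0.145, 0.989, 0.0]
contact_force: [0.6, -0.3, -1.1]
gripper_width: 0.652
grasp_force: 63.9
```

>>> send_rows --steps '[{"translation":[0,0,0.1],"delta_rot":[0,0,0],"jaw":3},{"translation":[0,0,0.2],"delta_rot":[0,0,0],"jaw":3},{"translation":[0,0,0.3],"delta_rot":[0,0,0],"jaw":3},{"translation":[0,0,0.4],"delta_rot":[0,0,0],"jaw":3},{"translation":[0,0,0.4],"delta_rot":[0,0,0],"jaw":3},{"translation":[0,0,0.4],"delta_rot":[0,0,0],"jaw":3},{"translation":[0,0,0.4],"delta_rot":[0,0,0],"jaw":3},{"translation":[0,0,0.4],"delta_rot":[0,0,0],"jaw":3}]'

```text
time: 7.4
tool_pos: [0.5445, -0.0374, 0.0664]
tool_rot: [0.0, 0.145, 0.989, -0.0]
contact_force: [0.4, -1.0, -1.1]
gripper_width: 0.65
grasp_force: 63.9
```

>>> send_rows --steps '[{"translation":[0,0,0.05],"delta_rot":[0,0,0],"jaw":3},{"translation":[0,0,0.1],"delta_rot":[0,0,0],"jaw":3},{"translation":[0,0,0.15],"delta_rot":[0,0,0],"jaw":3},{"translation":[0,0,0.2],"delta_rot":[0,0,0],"jaw":3},{"translation":[0,0,0.2],"delta_rot":[0,0,0],"jaw":3},{"translation":[0,0,0.2],"delta_rot":[0,0,0],"jaw":3},{"translation":[0,0,0.2],"delta_rot":[0,0,0],"jaw":3},{"translation":[0,0,0.2],"delta_rot":[0,0,0],"jaw":3}]'

```text
time: 8.2
tool_pos: [0.5446, -0.0374, 0.0647]
tool_rot: [0.0, 0.145, 0.989, -0.0]
contact_force: [-2.9, 1.4, 4.1]
gripper_width: 0.65
grasp_force: 64.0
```

Contact made, so I'll release.

>>> send_rows --steps '[{"translation":[0,0,0],"delta_rot":[0,0,0],"jaw":5.6},{"translation":[0,0,0],"delta_rot":[0,0,0],"jaw":5.8},{"translation":[0,0,0],"delta_rot":[0,0,0],"jaw":6.2},{"translation":[0,0,0],"delta_rot":[0,0,0],"jaw":6.8},{"translation":[0,0,0],"delta_rot":[0,0,0],"jaw":7.4},{"translation":[0,0,0],"delta_rot":[0,0,0],"jaw":7.8},{"translation":[0,0,0],"delta_rot":[0,0,0],"jaw":7.8},{"translation":[0,0,0],"delta_rot":[0,0,0],"jaw":7.8}]'

```text
time: 9.0
tool_pos: [0.5445, -0.0373, 0.0643]
tool_rot: [0.0, 0.145, 0.989, 0.0]
contact_force: [0.2, 0.2, -0.0]
gripper_width: 0.917
grasp_force: 0.0
```

>>> send_rows --steps '[{"translation":[0,0,-0.5],"delta_rot":[0,0,0],"jaw":7.8},{"translation":[0,0,-2],"delta_rot":[0,0,0],"jaw":7.8},{"translation":[0,0,-4],"delta_rot":[0,0,0],"jaw":7.8},{"translation":[0,0,-7],"delta_rot":[0,0,0],"jaw":7.8},{"translation":[0,0,-10.5],"delta_rot":[0,0,0],"jaw":7.8},{"translation":[0,0,-14],"delta_rot":[0,0,0],"jaw":7.8},{"translation":[0,0,-17],"delta_rot":[0,0,0],"jaw":7.8},{"translation":[0,0,-18],"delta_rot":[0,0,0],"jaw":7.8}]'

```text
time: 9.8
tool_pos: [0.5464, -0.0377, 0.2503]
tool_rot: [0.004, 0.145, 0.989, -0.0]
contact_force: [-0.1, -0.8, 0.7]
gripper_width: 0.913
grasp_force: 0.0
```

```bash
python3 - <<'E'
from h import *
f=snap('side','s3'); a=snap('top','t3')
cv2.imwrite('pics/c3.png',np.hstack([cv2.resize(f['pixels'][180:380,220:400],(540,600)), ]) )
# carrier / tumblers from side cloud
W=cloud(f)
for n,c in dict(off=(.5447,-.037),on=(.4928,-.2011)).items():
    p=W.reshape(-1,3); p=p[np.isfinite(p[:,0])]; q=p[(np.hypot(*(p[:,:2]-c).T)<.045)&(p[:,2]>.088)&(p[:,2]<.106)]
    A=np.c_[2*q[:,:2],np.ones(len(q))]; s=np.linalg.lstsq(A,(q[:,:2]**2).sum(1),rcond=None)[0]; print(n,len(q),s[:2],np.sqrt(s[2]+s[:2]@s[:2]),q[:,2].max())
for F in ('s0','s3'):
    p=cloud(load(F)).reshape(-1,3); b=p[(p[:,2]>.17)&(p[:,2]<.186)&(np.hypot(p[:,0]-.52,p[:,1]+.119)<.085)]; r=cv2.minAreaRect((b[:,:2]*1000).astype(np.float32)); print(F,len(b),b[:,:2].mean(0),r)
delta((.5203,-.1186,.235),73.3)
E
```

```text
off 84 [ 0.54212095 -0.03849758] 0.027618520922288614 0.10341820248802334
on 204 [ 0.49071515 -0.2026978 ] 0.02721331902661399 0.10170907439392145
s0 575 [ 0.51784676 -0.12285501] ((518.0689697265625, -120.51643371582031), (27.263290405273438, 143.89532470703125), 73.02877807617188)
s3 573 [ 0.51807247 -0.12299729] ((518.5126342773438, -118.97764587402344), (30.469417572021484, 143.73641967773438), 72.95145416259766)
cm [ 0.09 -8.49  1.21] rot [ 0.0004  0.0049 -0.0003] t 9.9 w 0.9146833974547217
```

View pics/c3.png

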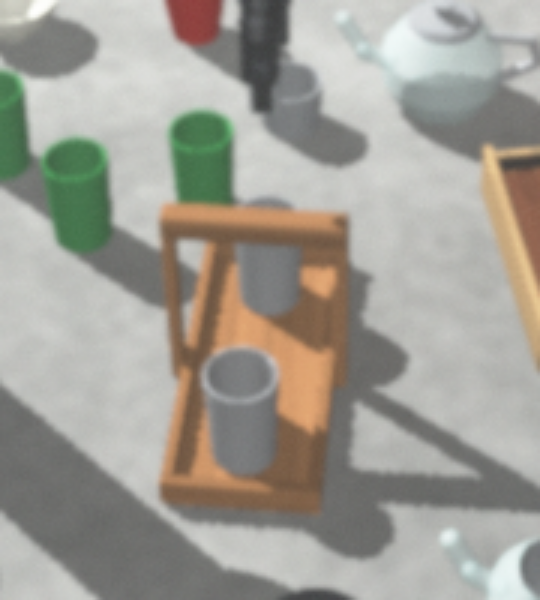

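Both tumblers stand upright in the carrier, at (270,260) and (240,410) in the crop. The new one is within about 1 mm of the intended point, and the carrier hasn't moved. Next I'll take the bar.

>>> send_rows --steps '[{"translation":[0,-1,0],"delta_rot":[0,0,0],"jaw":7},{"translation":[0,-3,0],"delta_rot":[0,0,0],"jaw":6},{"translation":[0,-5,0],"delta_rot":[0,0,0],"jaw":5.5},{"translation":[0,-7,0],"delta_rot":[0,0,0],"jaw":5.5},{"translation":[0.1,-8.2,0.5],"delta_rot":[0,0,0],"jaw":5.5},{"translation":[0.1,-8.5,1.2],"delta_rot":[0,0,0],"jaw":5.5},{"translation":[0.1,-8.5,1.2],"delta_rot":[0,0,0],"jaw":5.5},{"translation":[0.1,-8.5,1.2],"delta_rot":[0,0,0],"jaw":5.5}]'

```text
time: 10.7
tool_pos: [0.5187, -0.1179, 0.2312]
tool_rot: [-0.001, 0.145, 0.989, 0.0]
contact_force: [-1.1, 0.2, 0.8]
gripper_width: 0.644
grasp_force: 0.0
```

```bash
python3 -c "
from h import *
delta((.5203,-.1186,.163),73.2)"
```

```text
cm [-0.19 -0.02  6.82] rot [ 0.0005 -0.0019  0.0018] t 10.7 w 0.6438600757128154
```

>>> send_rows --steps '[{"translation":[-0.1,0,0.8],"delta_rot":[0,0,0],"jaw":5.5},{"translation":[-0.1,0,2],"delta_rot":[0,0,0],"jaw":5.5},{"translation":[-0.1,0,3.2],"delta_rot":[0,0,0],"jaw":5.5},{"translation":[-0.1,0,4.4],"delta_rot":[0,0,0],"jaw":5.5},{"translation":[-0.1,0,5.5],"delta_rot":[0,0,0],"jaw":5.5},{"translation":[-0.1,0,6.4],"delta_rot":[0,0,0],"jaw":5.5},{"translation":[-0.1,0,6.8],"delta_rot":[0,0,0],"jaw":5.5},{"translation":[-0.1,0,6.8],"delta_rot":[0,0,0],"jaw":5.5}]'

```text
time: 11.5
tool_pos: [0.5196, -0.1187, 0.1635]
tool_rot: [-0.001, 0.145, 0.989, 0.0]
contact_force: [-0.6, 0.1, -0.2]
gripper_width: 0.645
grasp_force: 0.0
```

>>> send_rows --steps '[{"translation":[0,0,0],"delta_rot":[0,0,0],"jaw":4.5},{"translation":[0,0,0],"delta_rot":[0,0,0],"jaw":3.8},{"translation":[0,0,0],"delta_rot":[0,0,0],"jaw":3.2},{"translation":[0,0,0],"delta_rot":[0,0,0],"jaw":2.8},{"translation":[0,0,0],"delta_rot":[0,0,0],"jaw":2.5},{"translation":[0,0,0],"delta_rot":[0,0,0],"jaw":2.2},{"translation":[0,0,0],"delta_rot":[0,0,0],"jaw":1.5},{"translation":[0,0,0],"delta_rot":[0,0,0],"jaw":0.5}]'

```text
time: 12.3
tool_pos: [0.5201, -0.1188, 0.1646]
tool_rot: [0.0, 0.145, 0.989, -0.0]
contact_force: [0.1, 0.6, 2.2]
gripper_width: 0.244
grasp_force: 59.9
```

>>> send_rows --steps '[{"translation":[0,0,0],"delta_rot":[0,0,0],"jaw":0.2},{"translation":[0,0,0],"delta_rot":[0,0,0],"jaw":0.2},{"translation":[0,0,0],"delta_rot":[0,0,0],"jaw":0.2},{"translation":[0,0,0],"delta_rot":[0,0,0],"jaw":0.2},{"translation":[0,0,0],"delta_rot":[0,0,0],"jaw":0.2},{"translation":[0,0,0],"delta_rot":[0,0,0],"jaw":0.2},{"translation":[0,0,0],"delta_rot":[0,0,0],"jaw":0.2},{"translation":[0,0,0],"delta_rot":[0,0,0],"jaw":0.2}]'

```text
time: 13.1
tool_pos: [0.5201, -0.1188, 0.1646]
tool_rot: [0.0, 0.145, 0.989, -0.0]
contact_force: [-2.3, 0.5, 5.4]
gripper_width: 0.243
grasp_force: 60.2
```

```bash
python3 -c "
from h import *
print(state()['ft_torque'])
delta((.5203,-.1186,.263),73.2)"
```

```text
[ 0.01131533  0.24339652 -0.09037883]
cm [-0.02  0.02 -9.84] rot [-0.0001  0.0003  0.0015] t 13.1 w 0.24285668864947074
```

>>> send_rows --steps '[{"translation":[0,0,-0.1],"delta_rot":[0,0,0],"jaw":0.2},{"translation":[0,0,-0.3],"delta_rot":[0,0,0],"jaw":0.2},{"translation":[0,0,-0.6],"delta_rot":[0,0,0],"jaw":0.2},{"translation":[0,0,-1],"delta_rot":[0,0,0],"jaw":0.2},{"translation":[0,0,-1.4],"delta_rot":[0,0,0],"jaw":0.2},{"translation":[0,0,-1.7],"delta_rot":[0,0,0],"jaw":0.2},{"translation":[0,0,-1.9],"delta_rot":[0,0,0],"jaw":0.2},{"translation":[0,0,-2],"delta_rot":[0,0,0],"jaw":0.2}]'

```text
time: 13.9
tool_pos: [0.5202, -0.1188, 0.1847]
tool_rot: [0.0, 0.145, 0.989, -0.0]
contact_force: [0.4, -0.1, -6.0]
gripper_width: 0.244
grasp_force: 58.9
```

```bash
python3 - <<'E'
from h import *
s=state();print(s['ft_torque'],s['contact_force'])
f=snap('side','s4'); cv2.imwrite('pics/c4.png',cv2.resize(f['pixels'][150:380,200:430],(690,600)))
E
```

```text
[-0.03656837 -0.00552326 -0.05937656] [ 0.37521434 -0.07032267 -6.03761106]
```

View pics/c4.png

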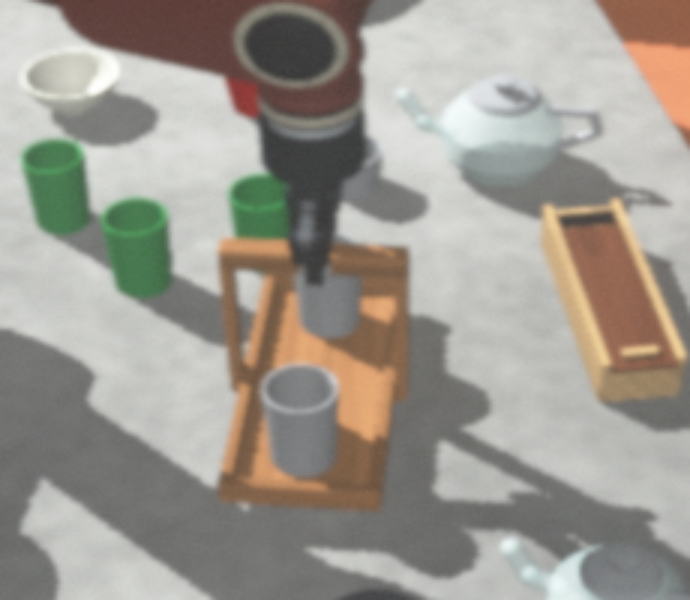

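The carrier is 2 cm up and level. Both tumblers are standing, at (330,305) and (300,420) in the crop. The load is 6 N, with almost no moment on the wrist. I'll carry on up.

>>> send_rows --steps '[{"translation":[0,0,-0.2],"delta_rot":[0,0,0],"jaw":0.2},{"translation":[0,0,-0.6],"delta_rot":[0,0,0],"jaw":0.2},{"translation":[0,0,-1.1],"delta_rot":[0,0,0],"jaw":0.2},{"translation":[0,0,-1.7],"delta_rot":[0,0,0],"jaw":0.2},{"translation":[0,0,-2.3],"delta_rot":[0,0,0],"jaw":0.2},{"translation":[0,0,-2.9],"delta_rot":[0,0,0],"jaw":0.2},{"translation":[0,0,-3.5],"delta_rot":[0,0,0],"jaw":0.2},{"translation":[0,0,-4.1],"delta_rot":[0,0,0],"jaw":0.2}]'

```text
time: 14.75
tool_pos: [0.52, -0.1188, 0.2259]
tool_rot: [0.0, 0.145, 0.989, -0.0]
contact_force: [-0.6, 0.1, -6.4]
gripper_width: 0.248
grasp_force: 58.9
```

>>> send_rows --steps '[{"translation":[0,0,-0.6],"delta_rot":[0,0,0],"jaw":0.2},{"translation":[0,0,-1.2],"delta_rot":[0,0,0],"jaw":0.2},{"translation":[0,0,-1.8],"delta_rot":[0,0,0],"jaw":0.2},{"translation":[0,0,-2.4],"delta_rot":[0,0,0],"jaw":0.2},{"translation":[0,0,-3],"delta_rot":[0,0,0],"jaw":0.2},{"translation":[0,0,-3.5],"delta_rot":[0,0,0],"jaw":0.2},{"translation":[0,0,-3.8],"delta_rot":[0,0,0],"jaw":0.2},{"translation":[0,0,-4],"delta_rot":[0,0,0],"jaw":0.2}]'

```text
time: 15.55
tool_pos: [0.5201, -0.1188, 0.2657]
tool_rot: [0.0, 0.145, 0.989, -0.0]
contact_force: [0.0, 0.3, -6.8]
gripper_width: 0.246
grasp_force: 58.9
```

>>> send_rows --steps '[{"translation":[0,0,0],"delta_rot":[0,0,0],"jaw":0.2},{"translation":[0,0,0],"delta_rot":[0,0,0],"jaw":0.2},{"translation":[0,0,0],"delta_rot":[0,0,0],"jaw":0.2},{"translation":[0,0,0],"delta_rot":[0,0,0],"jaw":0.2},{"translation":[0,0,0],"delta_rot":[0,0,0],"jaw":0.2},{"translation":[0,0,0],"delta_rot":[0,0,0],"jaw":0.2},{"translation":[0,0,0],"delta_rot":[0,0,0],"jaw":0.2},{"translation":[0,0,0],"delta_rot":[0,0,0],"jaw":0.2}]'

```text
time: 16.35
tool_pos: [0.52, -0.1188, 0.2653]
tool_rot: [-0.0, 0.145, 0.989, -0.0]
contact_force: [-0.4, 0.1, -6.9]
gripper_width: 0.247
grasp_force: 58.9
```

```bash
python3 - <<'E'
from h import *
s=state();print(s['time'],s['tool_pos'],s['tool_rot'],s['ft_torque'],s['contact_force'],abs(s['joint_vel']).max())
f=snap('side','s5'); cv2.imwrite('pics/c5.png',cv2.resize(f['pixels'][100:380,180:440],(560,600)))
p=cloud(f).reshape(-1,3); d=p[:,:2]-[.5203,-.1186]; ax=np.array([.289,.957]); x=d@ax; y=d@[-.957,.289]
m=(abs(y)<.06)&(p[:,2]>.1)&(p[:,2]<.14)&(abs(x)<.13)
c=[(np.round(a,2),np.round(np.median(p[m&(abs(x-a)<.01),2]),4),int((m&(abs(x-a)<.01)).sum())) for a in(-.12,-.03,-.01,.02,.04,.05)]; print(c)
for a in(-.085,.085):
    k=(np.hypot(x-a,y)<.04)&(p[:,2]>.185)&(p[:,2]<.21); print(a,k.sum(),p[k,2].max(),np.percentile(p[k,2],80),x[k].mean(),y[k].mean())
E
```

```text
16.35 [ 0.52000956 -0.11876815  0.26531713] [-4.52089265e-07  1.45399325e-01  9.89373052e-01 -5.06474296e-07] [-0.04292225  0.03740554  0.00925483] [-0.40672758  0.14829407 -6.8727052 ] 0.0017493986164687076
[(np.float64(-0.12), np.float64(0.1196), 247), (np.float64(-0.03), np.float64(0.1104), 157), (np.float64(-0.01), np.float64(0.1101), 160), (np.float64(0.02), np.float64(0.1099), 182), (np.float64(0.04), np.float64(0.1097), 279), (np.float64(0.05), np.float64(0.1102), 330)]
-0.085 296 0.20430400326526763 0.19814188176514416 -0.0887143607553454 0.003888703377310302
0.085 54 0.20218306815880957 0.19676550370900572 0.06634968816097328 -0.005623320972439904
```

View pics/c5.png

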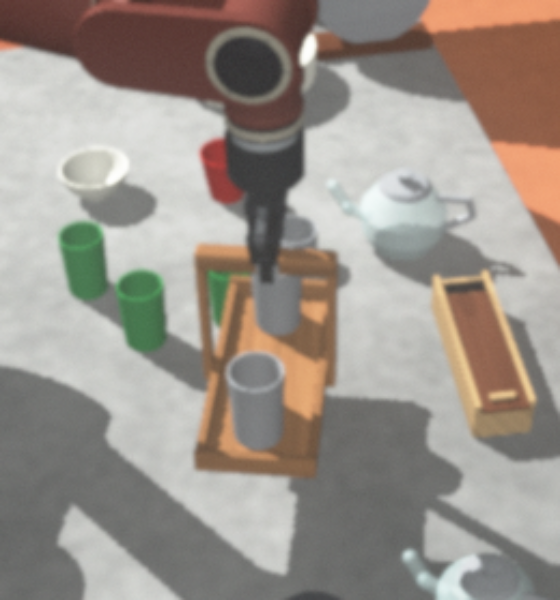

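The carrier hangs level: its floor is flat to within 1 mm and the underside is about 10.1 cm up. Both tumblers are standing, at (278,300) and (257,400) in the crop, the arm is still, and the other things haven't moved.

```bash
python3 -c "
from plant import *
print(job_done())"
```

```text
the job is handed in; nothing more can be done
None
```

The job is handed in at about 16 s of robot time: both steel tumblers stand upright in the carrier, and the arm is holding it steady and level by its bar, about 10 cm above the shelf, with nothing else on the shelf moved.

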